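Slacken the bench press and hold up the mended register

TASK

A mended register stands spine up in the bench finishing press, nipped between the felt-lined cheeks. Slacken the press by one full turn of its handwheel, anticlockwise as you face the wheel, so that the wheel's handle comes back to where it began; only then lift the register, gripped across its spine, straight up out of the press, and hold it there over the press, level and still, with its lower edge about 5 cm above the cheeks, ready for a colleague to bring its case up from below. Finish while still holding it, and leave the other things on the bench where they lie.

Things in the scene. Friction and masses are not known exactly. Their poses are not given: they have to be found in the camera images.
- press: Bench finishing press, screwed down. Grey base 240 x 320 mm, its top 30 mm above the table; across it two felt-lined beech cheeks and a grey head plate, all 300 mm long with tops 120 mm above the table. Origin on the table, z up, x along the screw from the handwheel towards the register, y along the cheeks. Two 16 mm guide rods at y = +-135 mm, 70 mm up.
- wheel_hub (a point): Centre of the upright handwheel, on the screw axis, in the plane of the rim, 95 mm above the table. The wheel's plane is square to the press's x. Steel rim of round section, 16 mm thick, mean radius 72 mm (160 mm over all, top 175 mm above the table), three 12 mm spokes, hub 38 mm across; 30 mm free between rim and screw bearing, 44 to the head plate.
- wheel (a joint): Angle of the handwheel, rad, growing anticlockwise as seen facing the wheel (looking along the press's +x). Starts between -0.8 and 0.8, stays where left, works from -1.3 to 14. At angle a the handle is at y = 72 sin a, z = 95 + 72 cos a mm in the press frame (0: at the top). A full turn draws the moving cheek back 8 mm, the first 2 to 4 relaxing its springy felt. Takes 0.2 N m (3 N at the rim).
- wheel_handle (a point): Middle of the wheel's black handle, a 24 mm thick grip that sticks out 74 mm from the rim's plane away from the press, parallel to the screw; this point is 44 mm out from that plane and 72 mm from the axis.
- book: The register: closed hard-bound volume, kraft board sides, dark cloth spine; 40 mm thick (its x, along the press's x), 210 mm long (its y), 152 mm high (its z, up), about 0.6 kg, rigid. It stands spine up on the press base: its origin, the middle of its lower edge, is 30 mm above the table, the spine 182 mm, 62 mm of it above the cheeks. Grip it across the thickness.
- pot: Bystander: glue jar, 60 mm wide, 75 mm high, to the right. Origin at its foot.
- brush: Bystander: glue brush 170 mm long lying beside the press, behind the fixed cheek. Origin at its underside.
- folder: Bystander: flat bone folder, 160 x 22 x 5 mm, lying on the case. Origin at its underside.
- weight: Bystander: brass book weight with a knob, 64 mm wide, 66 mm high, to the right. Origin at its foot.
- tape: Bystander: roll of linen tape, 84 mm wide, 25 mm high, to the right. Origin at its foot.
- ruler: Bystander: steel straightedge 300 x 30 x 5 mm lying on the case. Origin at its underside.
- slipcase: Bystander: the register's empty kraft case, 166 x 220 x 50 mm, lying flat to the left, open on one long edge. Origin at its underside.
- cheek_top (a point): Middle of the top edge of the moving cheek's felt where it meets the register, 120 mm above the table. Along the press's x, in mm from the press's origin: handwheel rim -138 to -122, screw bearing -90 to -78, head plate -78 to -58, moving cheek with felt -38 to 0, register 0 to 40, fixed cheek with felt 40 to 74.

How it is judged:
By the outcome, as a careful person would: the job done as asked, in the order asked, and still so for the second after the job is handed in, while the arm keeps its last pose, push and grip.
It also fails if it takes over 72 s, if anything falls off the work surface, if the arm or the gripper's body presses on something with over 40 N, if the wrist force passes 120 N, or if a joint passes its speed limit or range.

ROBOT

A 6-joint arm with a two-finger parallel gripper is mounted at the origin on the work surface. World frame = base frame: x ahead of the robot, y to its left, z up, the work surface at z = 0. Lengths are in m, angles in rad, forces in N, time in s.
With the tool pointing down it reaches from about 0.425 to 0.95 m from the base axis. Payload 14.7 kg.
Tool frame: the origin (TCP) lies midway between the tips of the shut fingers; the grasp point (between the pads) lies 19 mm behind it; z points along the fingers, y is the line along which they close (so a half turn about z gives the same grasp; the last joint's range is limited). The gripper opens to 85 mm and grips with 20 to 120 N. Pads are 22 mm wide; open, the fingers measure 114 mm over their backs; the gripper's body (76 mm by 85 mm) begins 54 mm behind the grasp point. The pads swing forward as they close: fully open they stand 13 mm farther back than shut.
Start: joints at [-1.381, 0.48, 1.596, -0, 1.065, -0.047], TCP at [0.153, -0.632, 0.231] pointing down, gripper open.
Joint ranges: [-2.75, 2.75], [-0.82, 2.05], [0.23, 2.67], [-1.56, 4.7], [0.09, 2.69], [-2.92, 2.92]. Speed limits (rad/s): [1.89, 1.89, 2.39, 3.01, 3.01, 3.01].

INTERFACE

Orientations are given as a unit quaternion [x, y, z, w].
In Python, from bench import env, eyes gives the robot as it stands.
- The arm moves only by the tool arm_command, never from a script. Its argument "targets" is a list of rows, each a list of 7 numbers: the shift along the tool's x, y, z each as a share of 0.12 m, from -1 to 1, then the turn, a rotation vector about the tool's x, y, z each as a share of 2 pi rad, from -1 to 1, then the closure, from -1 (fully open) to 1 (shut). A call has exactly 8 rows; each row shifts and turns the commanded pose from where the row before left it, along the tool's axes as they then stand; what a row does not reach is not made up. A row lasts 1/12 s, in which the tool goes at most 41.7 mm and 7.16 degrees, less where a joint would pass 70% of its speed; a pose out of reach is approached as far as the arm can. A call with a number of a shift or a turn outside -1 to 1 is refused whole. A call with a gripper value outside its range is refused whole. The fingers move at their own pace and stop on an object; the grip force is fixed at half the most. Time passes only in rows, so rows that do not move let the fingers close, or fill a call up. It gives the time, the measured TCP pose, the force, the opening and the grip force at its end, in the units of the state.
- env.state(): the state, without advancing time (a new reading comes with each control period).
- eyes.read_camera(name): name is "scene" or "top" or "wrist"; returns (picture, depth): 420x560x3 uint8, blue, green, red; 420x560 float32, m along the optical axis (not along the pixel's ray), 0 where there is no reading.
- eyes.camera_params(name): a dict with "fx", "fy", "cx", "cy" (pixels), "R" (3x3) and "t" (3): a world point X has camera coordinates R X + t; the wrist camera has in their place "tool_from_camera" (4x4, takes a point from camera to tool coordinates, whose origin is the TCP and whose axes are the flange's). Camera axes: x right, y down, z forward; pixel columns grow to the right and rows downward; lengths in m; the calibration is good to about 2 mm. The wrist camera is an equidistant fisheye: a pixel r from the principal point sees the ray r / f radians off the axis. A picture is of the moment at which its call begins: read the wrist's pose just before it. camera_params takes no time and is no camera call.
- env.job_done(): hands the job in; it is judged then, once.
The state is a dict: "time_s": time; "q": joint angles; "dq": joint speeds; "tau": joint torques, N m; "tcp_pos": TCP position; "orientation": TCP orientation; "force": force on the tool from outside, world axes, zero at the start; "moment": the same for the moment, N m; "grip_width": finger opening in m; "gripper_force": force on a finger pad.
Only numpy, scipy, OpenCV 4.12 (cv2) and the standard library are available. Lean on these libraries where they do the work, as an engineer would, in place of code of your own. Each camera call takes 0.05 s, during which the arm holds its last target. There are 200 camera calls.

## Working session

There is one attempt and no reset: what is moved stays moved. The work goes in short steps, Python scripts to look and compute and a tool call to move; the robot and the scene stay as the last step left them, time stands still between calls to the robot, and variables do not carry over. Pictures are saved under pics/ and viewed, at most 13 in all, crops included, and the job is handed in when it is done.

Besides the shell and the picture viewer there is one more tool, called after "Request:" in YAML: its name, and indented under it one key for each argument. arm_command: Moves the arm, as the interface text tells. Shift numbers are shares of 0.12 m and turn numbers shares of 2 pi rad, none past 1 either way. Its arguments: {"type":"object","properties":{"targets":{"type":"array"}},"required":["targets"]}

```bash
ls; mkdir -p pics; python3 - <<'E'
from bench import env,eyes
import cv2,numpy as np
s=env.state();print({k:np.round(v,3) for k,v in s.items()})
for n in("scene","top"):
    p,d=eyes.read_camera(n);cv2.imwrite(f"pics/{n}0.png",p);np.save(f"{n}0.npy",d)
    c=eyes.camera_params(n);print(n,{k:np.round(v,3).tolist() for k,v in c.items()})
print(eyes.camera_params("wrist"))
E
```

```text
pics
{'time_s': np.float64(0.0), 'q': array([-1.381,  0.481,  1.597, -0.   ,  1.065, -0.047]), 'dq': array([ 0.001,  0.001, -0.   ,  0.002, -0.001, -0.001]), 'tau': array([-1.0000e-03, -9.5064e+01, -4.3019e+01, -0.0000e+00,  1.2000e-02,
        0.0000e+00]), 'tcp_pos': array([ 0.152, -0.631,  0.231]), 'orientation': array([ 0.993,  0.118, -0.   , -0.001]), 'force': array([ 0.703, -0.487,  0.32 ]), 'moment': array([-0.005, -0.046,  0.004]), 'gripper_force': np.float64(0.0), 'grip_width': np.float64(0.085)}
scene {'fx': 489.512, 'fy': 489.512, 'cx': 277.539, 'cy': 211.664, 'R': [[0.311, 0.95, -0.003], [0.551, -0.183, -0.814], [-0.774, 0.252, -0.581]], 't': [-0.208, -0.221, 1.896]}
top {'fx': 448.26, 'fy': 448.26, 'cx': 278.082, 'cy': 212.782, 'R': [[0.001, -1.0, -0.019], [-0.981, 0.003, -0.192], [0.192, 0.019, -0.981]], 't': [0.028, 0.592, 1.07]}
{'fx': 325.19226210127806, 'fy': 325.19226210127806, 'cx': 284.74839886744667, 'cy': 206.85613347114452, 'tool_from_camera': array([[ 1.63943903e-04, -9.63882164e-01, -2.66329020e-01,
         6.77286653e-02],
       [ 9.99999987e-01,  1.59317935e-04,  3.89750426e-05,
         1.13259136e-03],
       [ 4.86364120e-06, -2.66329023e-01,  9.63882177e-01,
        -1.41579774e-01],
       [ 0.00000000e+00,  0.00000000e+00,  0.00000000e+00,
         1.00000000e+00]])}
```

View pics/scene0.png

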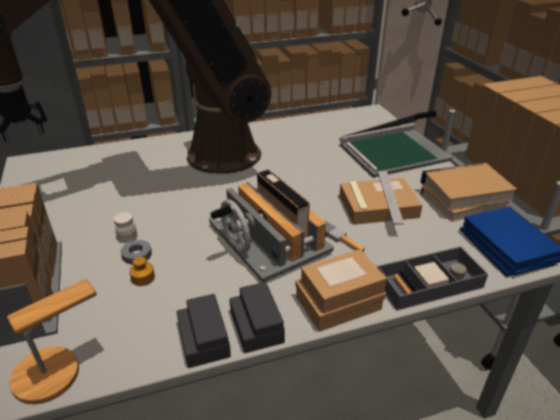

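View pics/top0.png

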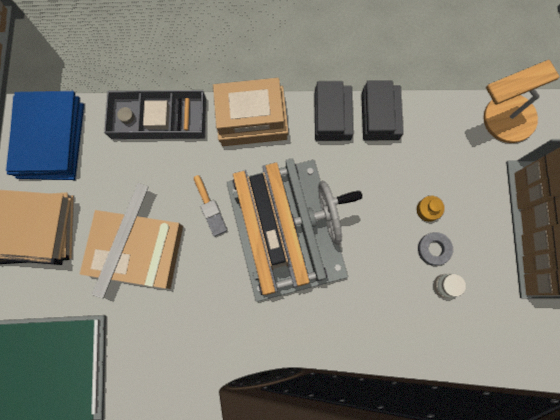

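The top view shows the press centred near (285,230), with its screw axis pointing left (about world +y). The book spine runs from (258,178) to (280,262), the wheel is near (330,213), and the black handle is near (348,198). Next I'll measure these from depth.

```bash
cat > h.py <<'E'
import numpy as np,cv2
from bench import env,eyes
def cloud(n,d):
    c=eyes.camera_params(n);v,u=np.indices(d.shape)
    P=np.stack([(u-c['cx'])/c['fx']*d,(v-c['cy'])/c['fy']*d,d],-1)
    return (P-c['t'])@np.array(c['R'])
E
python3 - <<'E'
from h import *
p=cv2.imread('pics/top0.png');d=np.load('top0.npy');W=cloud('top',d)
cv2.imwrite('pics/topz.png',cv2.resize(p[150:310,220:380],None,fx=3.7,fy=3.7,interpolation=cv2.INTER_CUBIC))
hsv=cv2.cvtColor(p,cv2.COLOR_BGR2HSV)
z=W[...,2];roi=np.zeros(z.shape,bool);roi[150:310,220:380]=1
def fit(m,name):
    m=cv2.morphologyEx(m.astype(np.uint8),cv2.MORPH_OPEN,np.ones((3,3)))
    n,l,s,_=cv2.connectedComponentsWithStats(m);
    for i in range(1,n):
        if s[i,4]<40: continue
        q=W[l==i];r=cv2.minAreaRect(q[:,:2].astype(np.float32)*1000)
        print(name,s[i],'med',np.round(np.median(q,0),4),'rect',np.round(r[0],1),np.round(r[1],1),round(r[2],2))
fit(roi&(z>.165)&(z<.2),'spine')
fit(roi&(z>.11)&(z<.13),'120')
fit(roi&(z>.022)&(z<.04),'base')
fit(roi&(hsv[...,2]<40)&(np.indices(z.shape)[1]>330)&(z>.06),'handle')
# scene
p=cv2.imread('pics/scene0.png');d=np.load('scene0.npy');W=cloud('scene',d)
cv2.imwrite('pics/scenez.png',cv2.resize(p[160:280,200:360],None,fx=4.5,fy=4.5,interpolation=cv2.INTER_CUBIC))
z=W[...,2];roi=np.zeros(z.shape,bool);roi[160:280,200:360]=1
fit(roi&(z>.165)&(z<.2),'spineS')
E
```

```text
spine [ 248  173   40   92 1651] med [0.5538 0.0492 0.1813] rect [558.   49.5] [210.9  40.8] 14.71
spine [327 191  36  30 442] med [ 0.6002 -0.1126  0.1731] rect [ 586.6 -126.3] [65.6 79.2] 1.53
120 [ 286  159   40  121 1132] med [ 0.5672 -0.0422  0.1195] rect [571.3 -44.1] [298.8  32.1] 14.64
120 [ 263  163   46  123 1932] med [0.5518 0.0052 0.1198] rect [558.1   7.3] [300.1  41.5] 14.67
120 [ 234  171   43  123 1724] med [0.529  0.0806 0.1198] rect [538.2  82.6] [299.5  34.2] 14.67
base [297 160  26  52 857] med [ 0.6776 -0.0556  0.03  ] rect [669.5 -59.1] [138.1  53.8] 14.4
base [282 175  16  42 260] med [ 6.43e-01 -6.00e-04  3.01e-02] rect [643.   -1.4] [116.   15.5] 14.53
base [ 227  181   67  120 1092] med [0.4961 0.1042 0.0297] rect [539.6  76.3] [319.3  99.3] 14.99
base [ 295  218   53   73 1307] med [ 0.4834 -0.0974  0.03  ] rect [493.4 -61.7] [159.7 138. ] 14.64
base [297 225  16  48 293] med [ 0.5033 -0.0382  0.0298] rect [505.3 -37.6] [124.6  15.6] 14.81
base [273 266  18  15 213] med [0.4429 0.0202 0.0299] rect [442.9  19.2] [33.5 40.1] 14.69
handle [339 192  23  12 173] med [ 0.6041 -0.1375  0.1757] rect [ 604.5 -136.7] [18.5 52.2] 14.4
spineS [257 170  53  41 798] med [0.5736 0.0483 0.1816] rect [556.7  50.1] [213.3  47.6] 13.47
spineS [211 199  30  18 236] med [ 0.6069 -0.1199  0.1729] rect [ 604.9 -114.4] [62.7 86.8] 46.2
```

View pics/topz.png

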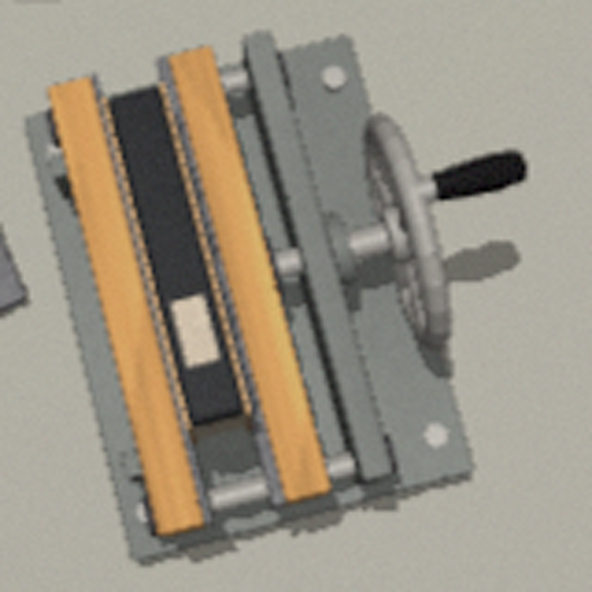

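View pics/scenez.png

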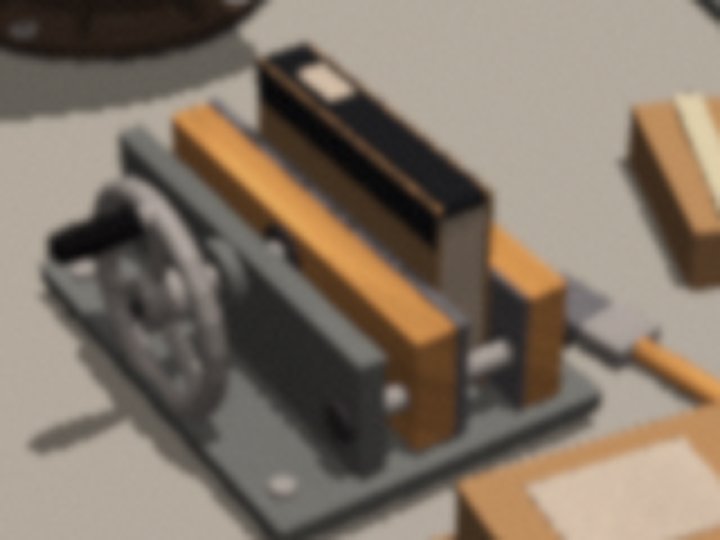

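The crops show the handle near the top of the wheel, slightly on the far side, and the book standing clear above the cheeks. Next I'll refine the wheel angle and check wrist feasibility for the handle grasp.

```bash
cat >> h.py <<'E'
th=np.radians(14.67)
PX=np.array([-np.sin(th),np.cos(th),0]);PY=-np.array([np.cos(th),np.sin(th),0]);PZ=np.array([0,0,1.])
O=np.array([.5527,.0274,0]);M=np.stack([PX,PY,PZ])   # press = M@(w-O)
def handle_pts(n,d,p):
    W=(cloud(n,d)-O)@M.T
    hsv=cv2.cvtColor(p,cv2.COLOR_BGR2HSV)
    r=np.hypot(W[...,1],W[...,2]-.095)
    m=(W[...,0]<-.150)&(W[...,0]>-.200)&(r>.045)&(r<.1)&(hsv[...,2]<70)&(d>0)
    return W[m]
E
python3 - <<'E'
from h import *
from scipy.optimize import least_squares
from scipy.spatial.transform import Rotation as Ro
for n in('top','scene'):
    Q=handle_pts(n,np.load(n+'0.npy'),cv2.imread(f'pics/{n}0.png'))
    f=lambda a:np.hypot(Q[:,1]-.072*np.sin(a[0]),Q[:,2]-.095-.072*np.cos(a[0]))-.012
    r=least_squares(f,[0.],loss='soft_l1',f_scale=.002);print(n,len(Q),'a',r.x,np.median(abs(r.fun)),Q[:,0].min(),Q[:,0].max())
for sgn in(-1,1):
  for q1 in(-.15,-.3):
    for q23 in(1.7,2.1,2.4):
      out=[]
      for psi in(-50,-40,-20,0,20,30):
        s=np.radians(psi);z=-np.sin(s)*PY-np.cos(s)*PZ;x=sgn*PX;y=np.cross(z,x)
        R=np.stack([x,y,z],1)
        A=(Ro.from_euler('z',q1)*Ro.from_euler('y',q23)).inv()*Ro.from_matrix(R)
        e=A.as_euler('ZYZ');out.append((round(e[0],2),round(e[1],2),round((e[2]-np.pi/2+np.pi)%(2*np.pi)-np.pi,2)))
      print(sgn,q1,q23,*[tuple(map(float,o)) for o in out])
E
```

```text
top 183 a [-0.1656204] 0.0010658288578396392 -0.19806053104106444 -0.15022552382531484
scene 135 a [-0.09487478] 0.0013348136723446528 -0.1992726646057547 -0.15019093882562107
-1 -0.15 1.7 (-0.39, 2.23, 2.62) (-0.29, 2.08, 2.68) (-0.14, 1.76, 2.73) (0.0, 1.44, 2.74) (0.15, 1.12, 2.69) (0.24, 0.97, 2.65)
-1 -0.15 2.1 (-0.32, 1.86, 2.78) (-0.26, 1.69, 2.79) (-0.14, 1.37, 2.79) (0.0, 1.04, 2.74) (0.2, 0.73, 2.6) (0.37, 0.58, 2.48)
-1 -0.15 2.4 (-0.31, 1.57, 2.87) (-0.26, 1.4, 2.87) (-0.15, 1.07, 2.83) (0.0, 0.74, 2.74) (0.32, 0.44, 2.46) (0.68, 0.32, 2.13)
-1 -0.3 1.7 (-0.51, 2.17, 2.46) (-0.39, 2.03, 2.52) (-0.18, 1.74, 2.58) (0.0, 1.44, 2.59) (0.2, 1.15, 2.53) (0.32, 1.01, 2.47)
-1 -0.3 2.1 (-0.43, 1.81, 2.65) (-0.35, 1.66, 2.67) (-0.19, 1.35, 2.66) (0.0, 1.04, 2.59) (0.27, 0.76, 2.42) (0.46, 0.64, 2.27)
-1 -0.3 2.4 (-0.42, 1.54, 2.78) (-0.35, 1.37, 2.77) (-0.21, 1.05, 2.72) (0.0, 0.74, 2.59) (0.41, 0.48, 2.25) (0.77, 0.39, 1.92)
1 -0.15 1.7 (-0.39, 2.23, -0.52) (-0.29, 2.08, -0.47) (-0.14, 1.76, -0.41) (0.0, 1.44, -0.41) (0.15, 1.12, -0.45) (0.24, 0.97, -0.5)
1 -0.15 2.1 (-0.32, 1.86, -0.36) (-0.26, 1.69, -0.35) (-0.14, 1.37, -0.36) (0.0, 1.04, -0.41) (0.2, 0.73, -0.54) (0.37, 0.58, -0.67)
1 -0.15 2.4 (-0.31, 1.57, -0.27) (-0.26, 1.4, -0.27) (-0.15, 1.07, -0.31) (0.0, 0.74, -0.41) (0.32, 0.44, -0.68) (0.68, 0.32, -1.01)
1 -0.3 1.7 (-0.51, 2.17, -0.69) (-0.39, 2.03, -0.62) (-0.18, 1.74, -0.56) (0.0, 1.44, -0.56) (0.2, 1.15, -0.61) (0.32, 1.01, -0.67)
1 -0.3 2.1 (-0.43, 1.81, -0.49) (-0.35, 1.66, -0.47) (-0.19, 1.35, -0.49) (0.0, 1.04, -0.56) (0.27, 0.76, -0.72) (0.46, 0.64, -0.87)
1 -0.3 2.4 (-0.42, 1.54, -0.36) (-0.35, 1.37, -0.37) (-0.21, 1.05, -0.42) (0.0, 0.74, -0.56) (0.41, 0.48, -0.89) (0.77, 0.39, -1.23)
```

```bash
cat >> h.py <<'E'
from scipy.spatial.transform import Rotation as Ro, Slerp
def Rpsi(psi):
    s=np.radians(psi);z=-np.sin(s)*PY-np.cos(s)*PZ;x=-PX
    return Ro.from_matrix(np.stack([x,np.cross(z,x),z],1))
def hpose(a,psi,D=.013,out=.060):   # TCP D past the handle axis
    a=np.radians(a);R=Rpsi(psi)
    g=O+M.T@np.array([-.130-out,.072*np.sin(a),.095+.072*np.cos(a)])
    return g+D*R.as_matrix()[:,2],R
def now():
    s=env.state();return np.array(s['tcp_pos']),Ro.from_quat(s['orientation'])
def rows(wps,start=None):
    """wps: (pos,R,n,closure)"""
    p,R=start or now();out=[]
    for P,Q,n,c in wps:
        p0,R0=p,R;sl=Slerp([0,1],Ro.concatenate([R0,Q]))
        for k in range(1,n+1):
            pt=p0+(P-p0)*k/n;Rt=sl(k/n)
            sh=np.round(R.inv().apply(pt-p)/.12,3);tr=np.round((R.inv()*Rt).as_rotvec()/(2*np.pi),4)
            out.append([*map(float,sh),*map(float,tr),c])
            p=p+R.apply(sh*.12);R=R*Ro.from_rotvec(tr*2*np.pi)
    for i in range(0,len(out),8):
        print('['+',\n'.join('['+','.join(f'{v+0:g}' for v in r)+']' for r in out[i:i+8])+']\n')
    o=np.array(out);print('max mm/row',1e3*.12*np.linalg.norm(o[:,:3],axis=1).max(),'deg',360*np.linalg.norm(o[:,3:6],axis=1).max())
E
python3 - <<'E'
from h import *
P,R=hpose(-7.5,-20,-.075);print(P)
rows([(P,R,24,-1)])
E
```

```text
[ 0.63472458 -0.14752978  0.23686098]
[[0.202,-0.124,-0.002,-0.0018,-0.0018,0.0102,-1],
[0.194,-0.137,-0.006,-0.0019,-0.0018,0.0102,-1],
[0.185,-0.149,-0.009,-0.0018,-0.0018,0.0101,-1],
[0.174,-0.16,-0.014,-0.0018,-0.0018,0.0102,-1],
[0.164,-0.17,-0.017,-0.0019,-0.0017,0.0102,-1],
[0.153,-0.181,-0.021,-0.0018,-0.0018,0.0102,-1],
[0.14,-0.19,-0.024,-0.0018,-0.0018,0.0101,-1],
[0.127,-0.198,-0.028,-0.0019,-0.0018,0.0102,-1]]

[[0.115,-0.205,-0.033,-0.0018,-0.0018,0.0102,-1],
[0.101,-0.212,-0.035,-0.0018,-0.0018,0.0102,-1],
[0.086,-0.217,-0.04,-0.0019,-0.0018,0.0101,-1],
[0.072,-0.222,-0.042,-0.0018,-0.0018,0.0102,-1],
[0.057,-0.226,-0.046,-0.0018,-0.0018,0.0102,-1],
[0.042,-0.228,-0.049,-0.0019,-0.0017,0.0102,-1],
[0.027,-0.23,-0.053,-0.0018,-0.0018,0.0101,-1],
[0.012,-0.231,-0.055,-0.0019,-0.0018,0.0102,-1]]

[[-0.004,-0.23,-0.057,-0.0018,-0.0018,0.0102,-1],
[-0.019,-0.228,-0.061,-0.0018,-0.0018,0.0102,-1],
[-0.034,-0.227,-0.062,-0.0019,-0.0018,0.0102,-1],
[-0.05,-0.222,-0.065,-0.0018,-0.0018,0.0101,-1],
[-0.064,-0.219,-0.067,-0.0018,-0.0018,0.0102,-1],
[-0.079,-0.213,-0.068,-0.0019,-0.0018,0.0102,-1],
[-0.093,-0.207,-0.07,-0.0018,-0.0017,0.0102,-1],
[-0.107,-0.199,-0.071,-0.0018,-0.0018,0.0101,-1]]

max mm/row 28.551679460234908 deg 3.7909555523640743
```

Request:
arm_command:
  targets:
    - [0.2,-0.125,0,-0.0018,-0.0018,0.0102,-1]
    - [0.195,-0.135,-0.005,-0.0018,-0.0018,0.0102,-1]
    - [0.185,-0.15,-0.01,-0.0018,-0.0018,0.0102,-1]
    - [0.175,-0.16,-0.015,-0.0018,-0.0018,0.0102,-1]
    - [0.165,-0.17,-0.015,-0.0018,-0.0018,0.0102,-1]
    - [0.155,-0.18,-0.02,-0.0018,-0.0018,0.0102,-1]
    - [0.14,-0.19,-0.025,-0.0018,-0.0018,0.0102,-1]
    - [0.125,-0.2,-0.03,-0.0018,-0.0018,0.0102,-1]

```text
time_s: 0.77
tcp_pos: [0.3141, -0.4692, 0.2329]
orientation: [0.988, -0.139, -0.039, 0.05]
force: [1.0, -1.6, 0.2]
grip_width: 0.0854
gripper_force: 0.0
```

Request:
arm_command:
  targets:
    - [0.115,-0.205,-0.035,-0.0018,-0.0018,0.0102,-1]
    - [0.1,-0.21,-0.035,-0.0018,-0.0018,0.0102,-1]
    - [0.085,-0.215,-0.04,-0.0018,-0.0018,0.0102,-1]
    - [0.07,-0.22,-0.04,-0.0018,-0.0018,0.0102,-1]
    - [0.055,-0.225,-0.045,-0.0018,-0.0018,0.0102,-1]
    - [0.04,-0.23,-0.05,-0.0018,-0.0018,0.0102,-1]
    - [0.025,-0.23,-0.055,-0.0018,-0.0018,0.0102,-1]
    - [0.01,-0.23,-0.055,-0.0018,-0.0018,0.0102,-1]

```text
time_s: 1.43
tcp_pos: [0.4739, -0.308, 0.2357]
orientation: [0.915, -0.385, -0.076, 0.096]
force: [0.7, -0.7, -0.5]
grip_width: 0.0855
gripper_force: 0.0
```

Request:
arm_command:
  targets:
    - [-0.005,-0.23,-0.055,-0.0018,-0.0018,0.0102,-1]
    - [-0.02,-0.23,-0.06,-0.0018,-0.0018,0.0102,-1]
    - [-0.035,-0.225,-0.06,-0.0018,-0.0018,0.0102,-1]
    - [-0.05,-0.22,-0.065,-0.0018,-0.0018,0.0102,-1]
    - [-0.065,-0.22,-0.065,-0.0018,-0.0018,0.0102,-1]
    - [-0.08,-0.21,-0.07,-0.0018,-0.0018,0.0102,-1]
    - [-0.095,-0.205,-0.07,-0.0018,-0.0018,0.0102,-1]
    - [-0.105,-0.2,-0.07,-0.0018,-0.0018,0.0102,-1]

```text
time_s: 2.1
tcp_pos: [0.634, -0.147, 0.2377]
orientation: [0.778, -0.604, -0.107, 0.136]
force: [0.2, -0.6, 1.3]
grip_width: 0.0855
gripper_force: 0.0
```

```bash
python3 - <<'E'
from h import *
p,d=eyes.read_camera('wrist');cv2.imwrite('pics/w1.png',p)
P,R=hpose(-7.5,-20,.013);rows([(P,R,8,-1)])
E
```

```text
[[0.004,0.004,0.093,0,0.0001,-0.0002,-1],
[0.004,0.003,0.093,-0.0001,0.0001,-0.0002,-1],
[0.004,0.004,0.093,0,0.0001,-0.0001,-1],
[0.004,0.003,0.093,-0.0001,0.0002,-0.0002,-1],
[0.003,0.004,0.093,0,0.0001,-0.0002,-1],
[0.004,0.003,0.093,-0.0001,0.0001,-0.0002,-1],
[0.004,0.004,0.093,0,0.0001,-0.0001,-1],
[0.003,0.003,0.093,-0.0001,0.0001,-0.0002,-1]]

max mm/row 11.180626100536589 deg 0.10799999999999998
```

View pics/w1.png

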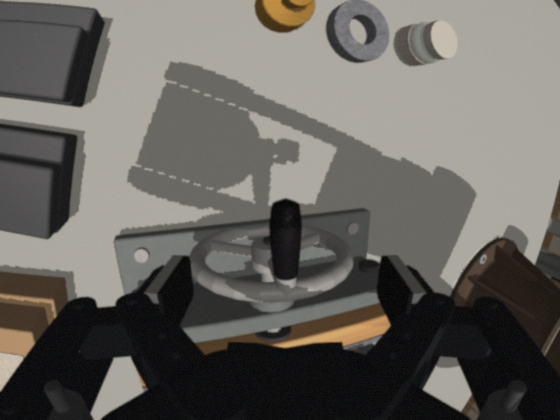

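The wrist view shows the handle at column 285, midway between the fingers at columns 175 and 400. I'll advance and close in a cage around it.

Request:
arm_command:
  targets:
    - [0.004,0.004,0.093,0,0.0001,-0.0002,-1]
    - [0.004,0.004,0.093,0,0.0001,-0.0002,-1]
    - [0.004,0.004,0.093,0,0.0001,-0.0002,-1]
    - [0.004,0.004,0.093,0,0.0001,-0.0002,-1]
    - [0.004,0.004,0.093,0,0.0001,-0.0002,-1]
    - [0.004,0.004,0.093,0,0.0001,-0.0002,0]
    - [0.004,0.004,0.093,0,0.0001,-0.0002,0.2]
    - [0.004,0.004,0.093,0,0.0001,-0.0002,0.3]

```text
time_s: 2.82
tcp_pos: [0.6009, -0.1609, 0.1543]
orientation: [0.782, -0.599, -0.105, 0.136]
force: [-0.3, 0.2, 0.2]
grip_width: 0.0513
gripper_force: 0.0
```

Request:
arm_command:
  targets:
    - [0,0,0,0,0,0,0.34]
    - [0,0,0,0,0,0,0.34]
    - [0,0,0,0,0,0,0.34]
    - [0,0,0,0,0,0,0.34]
    - [0,0,0,0,0,0,0.34]
    - [0,0,0,0,0,0,0.34]
    - [0,0,0,0,0,0,0.34]
    - [0,0,0,0,0,0,0.34]

```text
time_s: 3.48
tcp_pos: [0.6016, -0.1605, 0.1555]
orientation: [0.782, -0.599, -0.105, 0.136]
force: [-0.1, -0.6, -1.0]
grip_width: 0.0281
gripper_force: 0.1
```

```bash
python3 - <<'E'
from h import *
# segment 1: a -7.5 -> 80, psi -20 -> 20
w=[]
for k in range(1,17):
    a=-7.5+(80+7.5)*k/16; w.append((*hpose(a,-20+40*k/16),1,.34))
rows(w)
E
```

```text
[[-0.035,0.006,0.01,0.0065,-0.0002,0.0012,0.34],
[0,0.049,0.018,0.007,0,0,0.34],
[0,0.049,0.021,0.0069,0,0,0.34],
[0,0.047,0.023,0.0069,0,0,0.34],
[0,0.047,0.026,0.007,0,0,0.34],
[0,0.044,0.028,0.0069,0,0,0.34],
[0,0.044,0.032,0.007,0,0,0.34],
[0,0.041,0.033,0.0069,0,0,0.34]]

[[0,0.04,0.036,0.007,0,0,0.34],
[0,0.038,0.038,0.0069,0,0,0.34],
[0,0.036,0.04,0.007,0,0,0.34],
[0,0.033,0.043,0.0069,0,0,0.34],
[0,0.032,0.044,0.0069,0,0,0.34],
[0,0.029,0.046,0.007,0,0,0.34],
[0,0.027,0.048,0.0069,0,0,0.34],
[0,0.024,0.049,0.007,0,0,0.34]]

max mm/row 6.608721510246895 deg 2.52
```

Request:
arm_command:
  targets:
    - [-0.035,0.006,0.01,0.0065,0,0.0012,0.34]
    - [0,0.049,0.018,0.007,0,0,0.34]
    - [0,0.049,0.021,0.007,0,0,0.34]
    - [0,0.047,0.023,0.007,0,0,0.34]
    - [0,0.047,0.026,0.007,0,0,0.34]
    - [0,0.044,0.028,0.007,0,0,0.34]
    - [0,0.044,0.032,0.007,0,0,0.34]
    - [0,0.041,0.033,0.007,0,0,0.34]

```text
time_s: 4.15
tcp_pos: [0.5601, -0.1674, 0.1405]
orientation: [0.792, -0.611, 0.003, -0.002]
force: [1.9, 1.7, 1.1]
grip_width: 0.0281
gripper_force: 1.1
```

Request:
arm_command:
  targets:
    - [0,0.04,0.036,0.007,0,0,0.34]
    - [0,0.038,0.038,0.007,0,0,0.34]
    - [0,0.036,0.04,0.007,0,0,0.34]
    - [0,0.033,0.043,0.007,0,0,0.34]
    - [0,0.032,0.044,0.007,0,0,0.34]
    - [0,0.029,0.046,0.007,0,0,0.34]
    - [0,0.027,0.048,0.007,0,0,0.34]
    - [0,0.024,0.049,0.007,0,0,0.34]

```text
time_s: 4.82
tcp_pos: [0.5368, -0.1733, 0.0967]
orientation: [0.78, -0.602, 0.106, -0.136]
force: [2.4, 2.2, 1.8]
grip_width: 0.028
gripper_force: 1.2
```

```bash
python3 - <<'E'
from h import *
print(env.state()['force'],np.round(env.state()['q'],2))
p,d=eyes.read_camera('scene');cv2.imwrite('pics/s2.png',cv2.resize(p[130:290,160:360],None,fx=4,fy=3.75,interpolation=cv2.INTER_CUBIC))
P,R=now();print(M@(P-O), np.degrees(np.arctan2(-(R.as_matrix()[:,2]@PY),-R.as_matrix()[2,2])))
print(M@(hpose(80,20)[0]-O))
E
```

```text
[2.36108789 2.17473313 1.7659413 ] [-0.52  0.47  2.16  0.76  0.35  1.66]
[-0.18915197  0.06667645  0.09559292] 20.01665961759875
[-0.19        0.0664599   0.09528666]
```

View pics/s2.png

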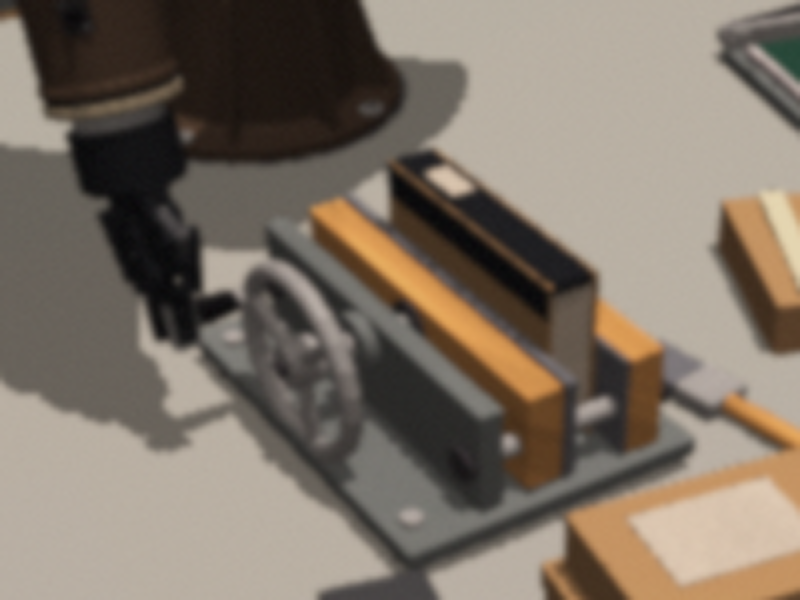

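The handle is held between the fingers at about 80°, as planned, and the forces are tiny. Next comes the regrip at ψ = -40°.

```bash
python3 - <<'E'
from h import *
a=80;o=.061
w=[(*now(),2,-.4),(*hpose(a,20,-.07,o),6,-.4)]
for k in range(1,17): w.append((*hpose(a,20-60*k/16,-.07,o),1,-.4))
w+=[(*hpose(a,-40,.013,o),6,-.4),(*hpose(a,-40,.013,o),2,.34)]
rows(w)
E
```

```text
[[0,0,0,0,0,0,-0.4],
[0,0,0,0,0,0,-0.4],
[0.002,0,-0.115,0,0,0.0001,-0.4],
[0.003,0,-0.115,0,0,0,-0.4],
[0.002,0,-0.114,0,0.0001,0.0001,-0.4],
[0.003,-0.001,-0.115,0,0,0.0001,-0.4],
[0.003,0,-0.115,0,0,0.0001,-0.4],
[0.002,0,-0.115,0,0,0,-0.4]]

[[0,-0.038,0.002,-0.0105,0,0,-0.4],
[0,-0.038,0.001,-0.0104,0,0,-0.4],
[0,-0.038,0.001,-0.0104,0,0,-0.4],
[0,-0.039,0.001,-0.0104,0,0,-0.4],
[0,-0.038,0.002,-0.0104,0,0,-0.4],
[0,-0.038,0.001,-0.0104,0,0,-0.4],
[0,-0.038,0.001,-0.0105,0,0,-0.4],
[0,-0.038,0.001,-0.0104,0,0,-0.4]]

[[0,-0.038,0.002,-0.0104,0,0,-0.4],
[0,-0.038,0.001,-0.0104,0,0,-0.4],
[0,-0.039,0.001,-0.0104,0,0,-0.4],
[0,-0.038,0.001,-0.0104,0,0,-0.4],
[0,-0.038,0.002,-0.0105,0,0,-0.4],
[0,-0.038,0.001,-0.0104,0,0,-0.4],
[0,-0.038,0.001,-0.0104,0,0,-0.4],
[0,-0.038,0.001,-0.0104,0,0,-0.4]]

[[0,0,0.115,0,0,0,-0.4],
[0,0,0.116,0,0,0,-0.4],
[0,0,0.115,0,0,0,-0.4],
[0,0,0.115,0,0,0,-0.4],
[0,0,0.116,0,0,0,-0.4],
[0,0,0.115,0,0,0,-0.4],
[0,0,0,0,0,0,0.34],
[0,0,0,0,0,0,0.34]]

max mm/row 13.92 deg 3.7800000000000002
```

Request:
arm_command:
  targets:
    - [0,0,0,0,0,0,-0.4]
    - [0,0,0,0,0,0,-0.4]
    - [0.002,0,-0.115,0,0,0,-0.4]
    - [0.003,0,-0.115,0,0,0,-0.4]
    - [0.002,0,-0.115,0,0,0,-0.4]
    - [0.003,0,-0.115,0,0,0,-0.4]
    - [0.002,0,-0.115,0,0,0,-0.4]
    - [0.002,0,-0.115,0,0,0,-0.4]

```text
time_s: 5.53
tcp_pos: [0.5103, -0.1819, 0.1756]
orientation: [0.78, -0.602, 0.105, -0.135]
force: [-0.7, -0.3, -0.0]
grip_width: 0.0597
gripper_force: 0.0
```

Request:
arm_command:
  targets:
    - [0,-0.038,0.001,-0.0104,0,0,-0.4]
    - [0,-0.038,0.001,-0.0104,0,0,-0.4]
    - [0,-0.038,0.001,-0.0104,0,0,-0.4]
    - [0,-0.038,0.001,-0.0104,0,0,-0.4]
    - [0,-0.038,0.001,-0.0104,0,0,-0.4]
    - [0,-0.038,0.001,-0.0104,0,0,-0.4]
    - [0,-0.038,0.001,-0.0104,0,0,-0.4]
    - [0,-0.038,0.001,-0.0104,0,0,-0.4]

```text
time_s: 6.2
tcp_pos: [0.546, -0.1739, 0.1793]
orientation: [0.788, -0.609, -0.052, 0.073]
force: [0.3, -1.2, -0.4]
grip_width: 0.0597
gripper_force: 0.0
```

Request:
arm_command:
  targets:
    - [0,-0.038,0.001,-0.0104,0,0,-0.4]
    - [0,-0.038,0.001,-0.0104,0,0,-0.4]
    - [0,-0.038,0.001,-0.0104,0,0,-0.4]
    - [0,-0.038,0.001,-0.0104,0,0,-0.4]
    - [0,-0.038,0.001,-0.0104,0,0,-0.4]
    - [0,-0.038,0.001,-0.0104,0,0,-0.4]
    - [0,-0.038,0.001,-0.0104,0,0,-0.4]
    - [0,-0.038,0.001,-0.0104,0,0,-0.4]

```text
time_s: 6.87
tcp_pos: [0.5781, -0.1654, 0.1641]
orientation: [0.742, -0.575, -0.206, 0.275]
force: [0.1, 0.1, -1.4]
grip_width: 0.0596
gripper_force: 0.0
```

```bash
cat >> h.py <<'E'
from scipy.optimize import least_squares
def angle(n,a0):
    p,d=eyes.read_camera(n);Q=handle_pts(n,d,p)
    f=lambda a:np.hypot(Q[:,1]-.072*np.sin(a[0]),Q[:,2]-.095-.072*np.cos(a[0]))-.012
    r=least_squares(f,[np.radians(a0)],loss='soft_l1',f_scale=.002);print(n,len(Q),'a',np.degrees(r.x),np.median(abs(r.fun)));return p,d
E
python3 - <<'E'
from h import *
P,R=now();print(M@(P-O),M@(hpose(80,-40,-.07,.061)[0]-O),np.degrees((R.inv()*Rpsi(-40)).as_rotvec()),np.round(env.state()['q'],2))
p,d=angle('scene',80);p,d=eyes.read_camera('wrist');cv2.imwrite('pics/w3.png',p)
E
```

```text
[-0.19289808  0.02428559  0.16405919] [-0.191       0.02591103  0.16112578] [ 0.17663489 -0.46057067 -0.37738934] [-0.16  0.86  1.26 -0.27  1.67  2.79]
scene 136 a [73.81764579] 0.0036632003567635607
```

View pics/w3.png

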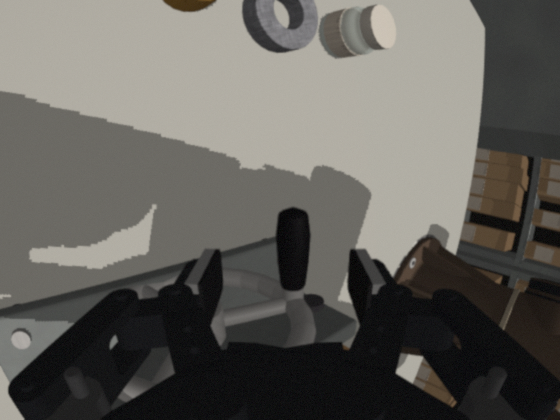

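The wrist view shows the handle at (293,250), about 3 mm off the centre line and well inside the open jaws. I'll advance.

Request:
arm_command:
  targets:
    - [0,0,0.115,0,0,0,-0.4]
    - [0,0,0.115,0,0,0,-0.4]
    - [0,0,0.115,0,0,0,-0.4]
    - [0,0,0.115,0,0,0,-0.4]
    - [0,0,0.115,0,0,0,-0.4]
    - [0,0,0.115,0,0,0,-0.4]
    - [0,0,0,0,0,0,0.34]
    - [0,0,0,0,0,0,0.34]

```text
time_s: 7.63
tcp_pos: [0.5254, -0.1782, 0.1002]
orientation: [0.744, -0.575, -0.207, 0.271]
force: [0.4, 0.2, 0.5]
grip_width: 0.0364
gripper_force: 0.0
```

Request:
arm_command:
  targets:
    - [0,0,0,0,0,0,0.34]
    - [0,0,0,0,0,0,0.34]
    - [0,0,0,0,0,0,0.34]
    - [0,0,0,0,0,0,0.34]
    - [0,0,0,0,0,0,0.34]
    - [0,0,0,0,0,0,0.34]
    - [0,0,0,0,0,0,0.34]
    - [0,0,0,0,0,0,0.34]

```text
time_s: 8.3
tcp_pos: [0.525, -0.1782, 0.1009]
orientation: [0.744, -0.574, -0.208, 0.272]
force: [-8.4, -4.4, 5.4]
grip_width: 0.0284
gripper_force: 5.5
```

```bash
python3 - <<'E'
from h import *
P,R=now();print(M@(P-O),M@(hpose(80,-40,.013,.061)[0]-O),np.degrees((R.inv()*Rpsi(-40)).as_rotvec()))
w=[]
for k in range(1,33):
    a=80+180*k/32; psi=np.interp(a,[80,180,260],[-40,0,20]); w.append((*hpose(a,psi,.013,.061),1,.34))
rows(w)
E
```

```text
[-0.19184634  0.07887256  0.10093204] [-0.191       0.0792624   0.09754409] [ 0.03853676 -0.11719498 -0.02224908]
[[-0.007,-0.052,0.073,0.0064,-0.0003,-0.0001,0.34],
[0,-0.039,0.048,0.0062,0,0,0.34],
[0,-0.042,0.045,0.0063,0,0,0.34],
[0,-0.044,0.043,0.0062,0,0,0.34],
[0,-0.047,0.04,0.0063,0,0,0.34],
[0,-0.049,0.038,0.0062,0,0,0.34],
[0,-0.051,0.036,0.0063,0,0,0.34],
[0,-0.054,0.032,0.0062,0,0.0001,0.34]]

[[0,-0.055,0.03,0.0063,0,0,0.34],
[0,-0.057,0.026,0.0062,0,0,0.34],
[0,-0.058,0.024,0.0063,0,0,0.34],
[0,-0.059,0.02,0.0062,0,0,0.34],
[0,-0.061,0.016,0.0063,0,0,0.34],
[0,-0.062,0.014,0.0062,0,0,0.34],
[0,-0.062,0.01,0.0063,0,0,0.34],
[0,-0.063,0.007,0.0062,0,0,0.34]]

[[0,-0.063,0.003,0.0063,0,0,0.34],
[0,-0.062,0,0.0057,0,0,0.34],
[0,-0.062,-0.004,0.0039,0,0,0.34],
[0,-0.061,-0.008,0.0039,0,0,0.34],
[0,-0.06,-0.013,0.0039,0,0,0.34],
[0,-0.059,-0.017,0.0039,0,0,0.34],
[0,-0.058,-0.02,0.0039,0,0,0.34],
[0,-0.056,-0.025,0.0039,0,0,0.34]]

[[0,-0.054,-0.029,0.0039,0,0,0.34],
[0,-0.052,-0.032,0.0039,0,0,0.34],
[0,-0.049,-0.036,0.0039,0,0,0.34],
[0,-0.047,-0.039,0.0039,0,0,0.34],
[0,-0.044,-0.043,0.004,0,0,0.34],
[0,-0.04,-0.045,0.0039,0,0,0.34],
[0,-0.037,-0.048,0.0039,0,0,0.34],
[0,-0.033,-0.05,0.0039,0,0,0.34]]

max mm/row 10.78799332591562 deg 2.3068107854785143
```

Request:
arm_command:
  targets:
    - [-0.007,-0.052,0.073,0.0064,-0.0003,0,0.34]
    - [0,-0.039,0.048,0.0063,0,0,0.34]
    - [0,-0.042,0.045,0.0062,0,0,0.34]
    - [0,-0.044,0.043,0.0063,0,0,0.34]
    - [0,-0.047,0.04,0.0062,0,0,0.34]
    - [0,-0.049,0.038,0.0063,0,0,0.34]
    - [0,-0.051,0.036,0.0062,0,0,0.34]
    - [0,-0.054,0.032,0.0063,0,0,0.34]

```text
time_s: 8.97
tcp_pos: [0.5367, -0.1733, 0.0402]
orientation: [0.777, -0.6, -0.118, 0.151]
force: [-14.5, -4.1, -3.7]
grip_width: 0.028
gripper_force: 5.7
```

Request:
arm_command:
  targets:
    - [0,-0.055,0.03,0.0063,0,0,0.34]
    - [0,-0.057,0.026,0.0062,0,0,0.34]
    - [0,-0.058,0.024,0.0063,0,0,0.34]
    - [0,-0.059,0.02,0.0062,0,0,0.34]
    - [0,-0.061,0.016,0.0063,0,0,0.34]
    - [0,-0.062,0.014,0.0062,0,0,0.34]
    - [0,-0.062,0.01,0.0063,0,0,0.34]
    - [0,-0.063,0.007,0.0062,0,0,0.34]

```text
time_s: 9.63
tcp_pos: [0.589, -0.1599, 0.0102]
orientation: [0.791, -0.611, -0.021, 0.026]
force: [-3.9, -0.6, -2.6]
grip_width: 0.0281
gripper_force: 1.9
```

Request:
arm_command:
  targets:
    - [0,-0.063,0.003,0.0063,0,0,0.34]
    - [0,-0.062,0,0.0057,0,0,0.34]
    - [0,-0.062,-0.004,0.0039,0,0,0.34]
    - [0,-0.061,-0.008,0.0039,0,0,0.34]
    - [0,-0.06,-0.013,0.0039,0,0,0.34]
    - [0,-0.059,-0.017,0.0039,0,0,0.34]
    - [0,-0.058,-0.02,0.0039,0,0,0.34]
    - [0,-0.056,-0.025,0.0039,0,0,0.34]

```text
time_s: 10.3
tcp_pos: [0.6442, -0.1453, 0.0224]
orientation: [0.789, -0.609, 0.047, -0.062]
force: [-3.1, -0.7, -1.8]
grip_width: 0.0283
gripper_force: 1.5
```

Request:
arm_command:
  targets:
    - [0,-0.054,-0.029,0.0039,0,0,0.34]
    - [0,-0.052,-0.032,0.0039,0,0,0.34]
    - [0,-0.049,-0.036,0.0039,0,0,0.34]
    - [0,-0.047,-0.039,0.0039,0,0,0.34]
    - [0,-0.044,-0.043,0.0039,0,0,0.34]
    - [0,-0.04,-0.045,0.0039,0,0,0.34]
    - [0,-0.037,-0.048,0.0039,0,0,0.34]
    - [0,-0.033,-0.05,0.0039,0,0,0.34]

```text
time_s: 10.97
tcp_pos: [0.6751, -0.1372, 0.0699]
orientation: [0.779, -0.601, 0.106, -0.139]
force: [-2.2, -0.8, -3.2]
grip_width: 0.0283
gripper_force: 1.8
```

```bash
python3 - <<'E'
from h import *
P,R=now();print(M@(P-O),M@(hpose(260,20,.013,.061)[0]-O),np.degrees((R.inv()*Rpsi(20)).as_rotvec()),np.round(env.state()['q'],2))
angle('top',260);angle('scene',260)
E
```

```text
[-0.1902419  -0.07674002  0.06994115] [-0.191      -0.07535242  0.07028133] [-0.20683787  0.10163338 -0.00186298] [-0.35  0.62  1.91  0.58  0.37  2.02]
top 103 a [261.70992341] 0.0035231692811293677
scene 232 a [277.16697511] 0.010174663501407902
```

```bash
python3 - <<'E'
from h import *
a=257;o=.061
w=[(*now(),2,-.4),(*hpose(a,20,-.07,o),6,-.4)]
for k in range(1,17): w.append((*hpose(a,20-60*k/16,-.07,o),1,-.4))
w+=[(*hpose(a,-40,.013,o),6,-.4),(*hpose(a,-40,.013,o),10,.34)]
for k in range(1,17):
    b=a+(354-a)*k/16; w.append((*hpose(b,-40+30*k/16,.013,o),1,.34))
rows(w)
E
```

```text
[[0,0,0,0,0,0,-0.4],
[0,0,0,0,0,0,-0.4],
[0,0.004,-0.111,-0.0001,0,0,-0.4],
[0.001,0.004,-0.111,-0.0001,0.0001,0,-0.4],
[0.001,0.004,-0.112,-0.0001,0,-0.0001,-0.4],
[0,0.005,-0.111,-0.0001,0,0,-0.4],
[0.001,0.004,-0.111,-0.0001,0.0001,0,-0.4],
[0,0.005,-0.111,-0.0001,0,0,-0.4]]

[[0,-0.039,0.001,-0.0105,0,0,-0.4],
[0,-0.038,0.001,-0.0104,0,0,-0.4],
[0,-0.038,0.002,-0.0104,0,0,-0.4],
[0,-0.038,0.001,-0.0104,0,0,-0.4],
[0,-0.038,0.001,-0.0104,0,0,-0.4],
[0,-0.038,0.001,-0.0104,0,0,-0.4],
[0,-0.038,0.001,-0.0105,0,0,-0.4],
[0,-0.039,0.002,-0.0104,0,0,-0.4]]

[[0,-0.038,0.001,-0.0104,0,0,-0.4],
[0,-0.038,0.001,-0.0104,0,0,-0.4],
[0,-0.038,0.001,-0.0104,0,0,-0.4],
[0,-0.038,0.002,-0.0104,0,0,-0.4],
[0,-0.038,0.001,-0.0105,0,0,-0.4],
[0,-0.039,0.001,-0.0104,0,0,-0.4],
[0,-0.038,0.001,-0.0104,0,0,-0.4],
[0,-0.038,0.002,-0.0104,0,0,-0.4]]

[[0,0,0.115,0,0,0,-0.4],
[0,0,0.115,0,0,0,-0.4],
[0,0,0.116,0,0,0,-0.4],
[0,0,0.115,0,0,0,-0.4],
[0,0,0.115,0,0,0,-0.4],
[0,0,0.115,0,0,0,-0.4],
[0,0,0,0,0,0,0.34],
[0,0,0,0,0,0,0.34]]

[[0,0,0,0,0,0,0.34],
[0,0,0,0,0,0,0.34],
[0,0,0,0,0,0,0.34],
[0,0,0,0,0,0,0.34],
[0,0,0,0,0,0,0.34],
[0,0,0,0,0,0,0.34],
[0,0,0,0,0,0,0.34],
[0,0,0,0,0,0,0.34]]

[[0,0.028,-0.055,0.0052,0,0,0.34],
[0,0.033,-0.052,0.0052,0,0,0.34],
[0,0.035,-0.05,0.0052,0,0,0.34],
[0,0.04,-0.047,0.0052,0,0,0.34],
[0,0.043,-0.043,0.0052,0,0,0.34],
[0,0.045,-0.04,0.0052,0,0,0.34],
[0,0.049,-0.036,0.0053,0,0,0.34],
[0,0.051,-0.033,0.0052,0,0,0.34]]

[[0,0.053,-0.028,0.0052,0,0,0.34],
[0,0.055,-0.024,0.0052,0,0,0.34],
[0,0.057,-0.02,0.0052,0,0,0.34],
[0,0.058,-0.015,0.0052,0,0,0.34],
[0,0.059,-0.011,0.0052,0,0,0.34],
[0,0.06,-0.006,0.0052,0,0,0.34],
[0,0.06,-0.002,0.0052,0,0,0.34],
[0,0.059,0.003,0.0052,0,0,0.34]]

max mm/row 13.92 deg 3.7800000000000002
```

Request:
arm_command:
  targets:
    - [0,0,0,0,0,0,-0.4]
    - [0,0,0,0,0,0,-0.4]
    - [0,0.004,-0.111,0,0,0,-0.4]
    - [0,0.004,-0.111,0,0,0,-0.4]
    - [0,0.004,-0.111,0,0,0,-0.4]
    - [0,0.004,-0.111,0,0,0,-0.4]
    - [0,0.005,-0.111,0,0,0,-0.4]
    - [0,0.005,-0.111,0,0,0,-0.4]

```text
time_s: 11.73
tcp_pos: [0.6444, -0.1455, 0.1447]
orientation: [0.779, -0.602, 0.106, -0.139]
force: [1.0, -0.5, -0.4]
grip_width: 0.0594
gripper_force: 0.0
```

Request:
arm_command:
  targets:
    - [0,-0.038,0.001,-0.0104,0,0,-0.4]
    - [0,-0.038,0.001,-0.0104,0,0,-0.4]
    - [0,-0.038,0.001,-0.0104,0,0,-0.4]
    - [0,-0.038,0.001,-0.0104,0,0,-0.4]
    - [0,-0.038,0.001,-0.0104,0,0,-0.4]
    - [0,-0.038,0.001,-0.0104,0,0,-0.4]
    - [0,-0.038,0.001,-0.0104,0,0,-0.4]
    - [0,-0.038,0.001,-0.0104,0,0,-0.4]

```text
time_s: 12.4
tcp_pos: [0.6797, -0.1368, 0.1481]
orientation: [0.788, -0.609, -0.053, 0.069]
force: [0.2, -0.1, -0.5]
grip_width: 0.0593
gripper_force: 0.0
```

Request:
arm_command:
  targets:
    - [0,-0.038,0.001,-0.0104,0,0,-0.4]
    - [0,-0.038,0.001,-0.0104,0,0,-0.4]
    - [0,-0.038,0.001,-0.0104,0,0,-0.4]
    - [0,-0.038,0.001,-0.0104,0,0,-0.4]
    - [0,-0.038,0.001,-0.0104,0,0,-0.4]
    - [0,-0.038,0.001,-0.0104,0,0,-0.4]
    - [0,-0.038,0.001,-0.0104,0,0,-0.4]
    - [0,-0.038,0.001,-0.0104,0,0,-0.4]

```text
time_s: 13.07
tcp_pos: [0.7115, -0.1281, 0.133]
orientation: [0.744, -0.575, -0.209, 0.27]
force: [0.4, 0.0, -0.8]
grip_width: 0.0599
gripper_force: 0.0
```

```bash
python3 - <<'E'
from h import *
P,R=now();print(M@(P-O),M@(hpose(257,-40,-.07,.061)[0]-O),np.degrees((R.inv()*Rpsi(-40)).as_rotvec()),np.round(env.state()['q'],2))
p,d=eyes.read_camera('wrist');cv2.imwrite('pics/w4.png',p)
E
```

```text
[-0.19067533 -0.11425105  0.13303004] [-0.191      -0.11514978  0.13242664] [-0.0483122   0.06148419 -0.03939155] [-0.1   1.1   0.79 -0.24  1.91  2.78]
```

View pics/w4.png

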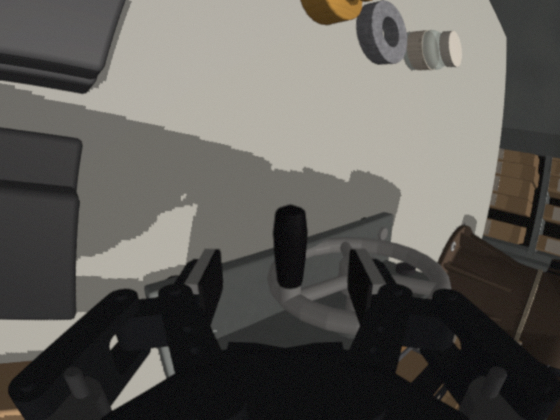

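The handle is at column 290, centred between the jaws. I'll advance, close the cage and carry it to the top.

Request:
arm_command:
  targets:
    - [0,0,0.115,0,0,0,-0.4]
    - [0,0,0.115,0,0,0,-0.4]
    - [0,0,0.115,0,0,0,-0.4]
    - [0,0,0.115,0,0,0,-0.4]
    - [0,0,0.115,0,0,0,-0.4]
    - [0,0,0.115,0,0,0,-0.4]
    - [0,0,0,0,0,0,0.34]
    - [0,0,0,0,0,0,0.34]

```text
time_s: 13.78
tcp_pos: [0.6597, -0.1415, 0.0687]
orientation: [0.744, -0.575, -0.209, 0.269]
force: [-0.2, 0.2, -0.0]
grip_width: 0.0365
gripper_force: 0.0
```

Request:
arm_command:
  targets:
    - [0,0,0,0,0,0,0.34]
    - [0,0,0,0,0,0,0.34]
    - [0,0,0,0,0,0,0.34]
    - [0,0,0,0,0,0,0.34]
    - [0,0,0,0,0,0,0.34]
    - [0,0,0,0,0,0,0.34]
    - [0,0,0,0,0,0,0.34]
    - [0,0,0,0,0,0,0.34]

```text
time_s: 14.45
tcp_pos: [0.6595, -0.1416, 0.0693]
orientation: [0.744, -0.574, -0.209, 0.27]
force: [-10.5, -3.2, 2.9]
grip_width: 0.0285
gripper_force: 5.3
```

Request:
arm_command:
  targets:
    - [0,0.028,-0.055,0.0052,0,0,0.34]
    - [0,0.033,-0.052,0.0052,0,0,0.34]
    - [0,0.035,-0.05,0.0052,0,0,0.34]
    - [0,0.04,-0.047,0.0052,0,0,0.34]
    - [0,0.043,-0.043,0.0052,0,0,0.34]
    - [0,0.045,-0.04,0.0052,0,0,0.34]
    - [0,0.049,-0.036,0.0053,0,0,0.34]
    - [0,0.051,-0.033,0.0052,0,0,0.34]

```text
time_s: 15.12
tcp_pos: [0.658, -0.1421, 0.1267]
orientation: [0.775, -0.598, -0.126, 0.164]
force: [26.2, 6.4, 6.4]
grip_width: 0.0278
gripper_force: 10.9
```

Request:
arm_command:
  targets:
    - [0,0.053,-0.028,0.0052,0,0,0.34]
    - [0,0.055,-0.024,0.0052,0,0,0.34]
    - [0,0.057,-0.02,0.0052,0,0,0.34]
    - [0,0.058,-0.015,0.0052,0,0,0.34]
    - [0,0.059,-0.011,0.0052,0,0,0.34]
    - [0,0.06,-0.006,0.0052,0,0,0.34]
    - [0,0.06,-0.002,0.0052,0,0,0.34]
    - [0,0.059,0.003,0.0052,0,0,0.34]

```text
time_s: 15.78
tcp_pos: [0.6072, -0.1559, 0.1548]
orientation: [0.789, -0.609, -0.05, 0.065]
force: [4.3, 0.6, 1.3]
grip_width: 0.0284
gripper_force: 1.9
```

```bash
python3 - <<'E'
from h import *
P,R=now();print(M@(P-O),M@(hpose(354,-10,.013,.061)[0]-O))
rows([(*now(),2,-.4),(*hpose(352.5,-10,-.09,.061),6,-.4)])
E
```

```text
[-0.19117328 -0.0063009   0.15479386] [-0.191      -0.00526862  0.15380308]
[[0,0,0,0,0,0,-0.4],
[0,0,0,0,0,0,-0.4],
[0,-0.003,-0.142,-0.0002,0,0,-0.4],
[0,-0.002,-0.141,-0.0003,0,0,-0.4],
[-0.001,-0.003,-0.142,-0.0002,0,0,-0.4],
[0,-0.002,-0.141,-0.0003,0,0,-0.4],
[0,-0.002,-0.142,-0.0002,0,0,-0.4],
[0,-0.001,-0.142,-0.0002,0,0,-0.4]]

max mm/row 17.044224828369284 deg 0.10799999999999998
```

Request:
arm_command:
  targets:
    - [0,0,0,0,0,0,-0.4]
    - [0,0,0,0,0,0,-0.4]
    - [0,0,-0.142,0,0,0,-0.4]
    - [0,0,-0.142,0,0,0,-0.4]
    - [0,0,-0.142,0,0,0,-0.4]
    - [0,0,-0.142,0,0,0,-0.4]
    - [0,0,-0.142,0,0,0,-0.8]
    - [0,0,-0.142,0,0,0,-1]

```text
time_s: 16.45
tcp_pos: [0.623, -0.1511, 0.2542]
orientation: [0.789, -0.609, -0.054, 0.068]
force: [0.4, 0.2, 0.1]
grip_width: 0.0813
gripper_force: 0.0
```

```bash
python3 - <<'E'
from h import *
p,d=angle('scene',-7)
p,d=eyes.read_camera('wrist');cv2.imwrite('pics/w5.png',p)
P,R=now();print(M@(P-O))
E
```

```text
scene 144 a [-6.02110435] 0.0015961405306028197
[-0.19117307 -0.02416441  0.256077  ]
```

View pics/w5.png

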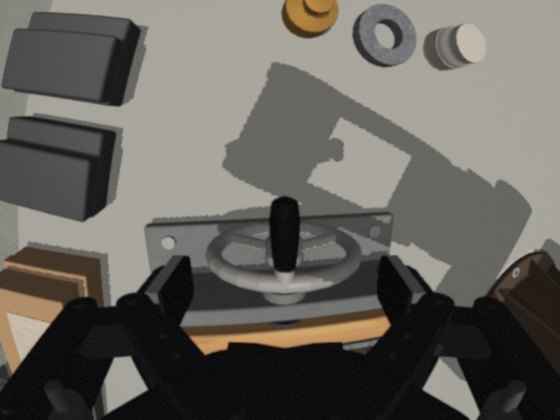

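Scene-camera handle angle is -6.0°, against -5.4° at the start, so the turn is complete. Next I'll move above the book.

```bash
cat >> h.py <<'E'
RB=Ro.from_matrix(np.stack([-PY,np.cross(-PZ,-PY),-PZ],1))
def bpose(z,x=.020,y=-.0107): return O+M.T@np.array([x,y,z]),RB
E
python3 - <<'E'
from h import *
rows([(*bpose(.25),16,-1)])
E
```

```text
[[-0.11,0.006,0.004,0.0013,0.0013,-0.0156,-1],
[-0.11,-0.004,0.004,0.0013,0.0013,-0.0156,-1],
[-0.109,-0.015,0.002,0.0013,0.0014,-0.0155,-1],
[-0.107,-0.026,0.002,0.0014,0.0013,-0.0156,-1],
[-0.105,-0.036,0.001,0.0013,0.0013,-0.0156,-1],
[-0.1,-0.046,0.001,0.0013,0.0013,-0.0156,-1],
[-0.095,-0.056,0,0.0013,0.0013,-0.0156,-1],
[-0.089,-0.064,0,0.0013,0.0013,-0.0155,-1]]

[[-0.083,-0.074,0,0.0013,0.0014,-0.0156,-1],
[-0.075,-0.08,0,0.0014,0.0013,-0.0156,-1],
[-0.067,-0.088,0,0.0013,0.0013,-0.0156,-1],
[-0.057,-0.094,0,0.0013,0.0013,-0.0156,-1],
[-0.049,-0.099,0.001,0.0013,0.0013,-0.0155,-1],
[-0.038,-0.103,0.001,0.0013,0.0014,-0.0156,-1],
[-0.029,-0.107,0.002,0.0014,0.0013,-0.0156,-1],
[-0.017,-0.109,0.002,0.0013,0.0013,-0.0156,-1]]

max mm/row 13.343762587816077 deg 5.657958642478751
```

Request:
arm_command:
  targets:
    - [-0.11,0.006,0.004,0.0013,0.0013,-0.0156,-1]
    - [-0.11,-0.004,0.004,0.0013,0.0013,-0.0156,-1]
    - [-0.109,-0.015,0.002,0.0013,0.0013,-0.0156,-1]
    - [-0.107,-0.026,0.002,0.0013,0.0013,-0.0156,-1]
    - [-0.105,-0.036,0.001,0.0013,0.0013,-0.0156,-1]
    - [-0.1,-0.046,0.001,0.0013,0.0013,-0.0156,-1]
    - [-0.095,-0.056,0,0.0013,0.0013,-0.0156,-1]
    - [-0.089,-0.064,0,0.0013,0.0013,-0.0155,-1]

```text
time_s: 17.22
tcp_pos: [0.5889, -0.0502, 0.25]
orientation: [0.965, -0.258, -0.031, 0.036]
force: [0.4, -0.1, -0.1]
grip_width: 0.0858
gripper_force: 0.0
```

Request:
arm_command:
  targets:
    - [-0.083,-0.074,0,0.0013,0.0014,-0.0156,-1]
    - [-0.075,-0.08,0,0.0013,0.0013,-0.0156,-1]
    - [-0.067,-0.088,0,0.0013,0.0013,-0.0156,-1]
    - [-0.057,-0.094,0,0.0013,0.0013,-0.0156,-1]
    - [-0.049,-0.099,0.001,0.0013,0.0013,-0.0156,-1]
    - [-0.038,-0.103,0.001,0.0013,0.0013,-0.0156,-1]
    - [-0.029,-0.107,0.002,0.0013,0.0013,-0.0156,-1]
    - [-0.017,-0.109,0.002,0.0013,0.0013,-0.0156,-1]

```text
time_s: 17.88
tcp_pos: [0.5555, 0.0504, 0.2472]
orientation: [0.991, 0.131, -0.003, -0.001]
force: [-0.4, 0.3, 0.0]
grip_width: 0.0853
gripper_force: 0.0
```

Request:
arm_command:
  targets:
    - [0,0,0,0,0,0,-1]
    - [0,0,0,0,0,0,-1]
    - [0,0,0,0,0,0,-1]
    - [0,0,0,0,0,0,-1]
    - [0,0,0,0,0,0,-1]
    - [0,0,0,0,0,0,-1]
    - [0,0,0,0,0,0,-1]
    - [0,0,0,0,0,0,-1]

```text
time_s: 18.55
tcp_pos: [0.5556, 0.0493, 0.2477]
orientation: [0.992, 0.128, -0.002, -0.001]
force: [0.7, 0.2, 0.0]
grip_width: 0.085
gripper_force: 0.0
```

```bash
python3 - <<'E'
from h import *
P,R=now();print(M@(P-O),np.degrees((R.inv()*RB).as_rotvec()))
angle('top',-7)
p,d=eyes.read_camera('scene');W=(cloud('scene',d)-O)@M.T
m=(W[...,2]>.174)&(W[...,2]<.19)&(abs(W[...,0]-.02)<.05)&(abs(W[...,1])<.15)
q=W[m];print(len(q),np.percentile(q,[2,50,98],axis=0).round(4))
p,d=eyes.read_camera('wrist');cv2.imwrite('pics/w6.png',p)
rows([(*bpose(.138),16,-1)])
E
```

```text
[ 0.02042882 -0.00833136  0.24766122] [-0.10819542  0.27254727  0.01239657]
top 173 a [-10.24909165] 0.0013318919087246545
677 [[-0.0002 -0.1122  0.1752]
 [ 0.0162 -0.0216  0.1821]
 [ 0.0414  0.0893  0.186 ]]
[[0.001,0,0.057,0,0,0,-1],
[0.002,0.001,0.057,0,0.0001,0,-1],
[0.001,0,0.057,-0.0001,0,0,-1],
[0.002,0.001,0.058,0,0.0001,0,-1],
[0.001,0,0.057,0,0,0,-1],
[0.002,0,0.057,0,0.0001,0,-1],
[0.001,0.001,0.057,0,0,0,-1],
[0.002,0,0.057,-0.0001,0.0001,0,-1]]

[[0.001,0.001,0.057,0,0,0.0001,-1],
[0.001,0,0.057,0,0.0001,0,-1],
[0.002,0,0.057,0,0,0,-1],
[0.001,0.001,0.058,0,0.0001,0,-1],
[0.001,0,0.057,0,0,0,-1],
[0.001,0,0.057,-0.0001,0,0,-1],
[0.002,0.001,0.057,0,0.0001,0,-1],
[0.001,0,0.057,0,0,0,-1]]

max mm/row 6.965170493247097 deg 0.05091168824543142
```

View pics/w6.png

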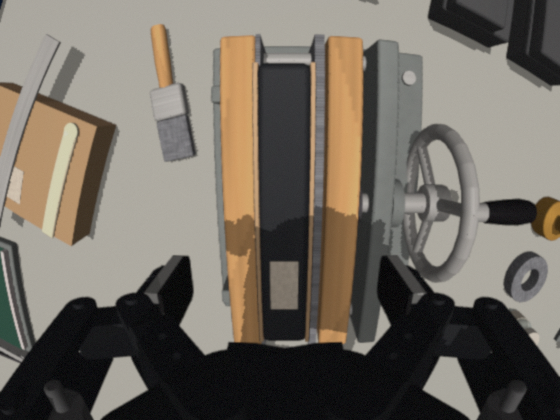

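The book is centred at column 285 between the fingers, and the moving cheek has visibly backed off. I'll descend and grip.

Request:
arm_command:
  targets:
    - [0.001,0,0.057,0,0,0,-1]
    - [0.002,0.001,0.057,0,0.0001,0,-1]
    - [0.001,0,0.057,0,0,0,-1]
    - [0.002,0.001,0.057,0,0.0001,0,-1]
    - [0.001,0,0.057,0,0,0,-1]
    - [0.002,0,0.057,0,0.0001,0,-1]
    - [0.001,0,0.057,0,0,0,-1]
    - [0.002,0,0.057,0,0.0001,0,-1]

```text
time_s: 19.37
tcp_pos: [0.5567, 0.0497, 0.1922]
orientation: [0.992, 0.128, -0.001, -0.001]
force: [1.1, 0.1, 0.2]
grip_width: 0.085
gripper_force: 0.0
```

Request:
arm_command:
  targets:
    - [0.001,0,0.057,0,0,0,-1]
    - [0.002,0.001,0.057,0,0.0001,0,-1]
    - [0.001,0,0.057,0,0,0,-1]
    - [0.002,0.001,0.057,0,0.0001,0,-1]
    - [0.001,0,0.057,0,0,0,-1]
    - [0.002,0,0.057,0,0.0001,0,-1]
    - [0.001,0,0.057,0,0,0,-1]
    - [0.002,0,0.057,0,0,0,-1]

```text
time_s: 20.03
tcp_pos: [0.5581, 0.0499, 0.1376]
orientation: [0.992, 0.128, -0.0, -0.001]
force: [0.1, -0.8, -0.2]
grip_width: 0.0853
gripper_force: 0.0
```

Request:
arm_command:
  targets:
    - [0,0,0,0,0,0,-0.3]
    - [0,0,0,0,0,0,-0.1]
    - [0,0,0,0,0,0,0]
    - [0,0,0,0,0,0,0.1]
    - [0,0,0,0,0,0,1]
    - [0,0,0,0,0,0,1]
    - [0,0,0,0,0,0,1]
    - [0,0,0,0,0,0,1]

```text
time_s: 20.7
tcp_pos: [0.5584, 0.05, 0.1388]
orientation: [0.992, 0.128, 0.0, -0.001]
force: [-1.9, 1.2, 5.7]
grip_width: 0.0396
gripper_force: 60.8
```

```bash
python3 - <<'E'
from h import *
P,R=now();s=env.state();print(M@(P-O),np.degrees((R.inv()*RB).as_rotvec()),s['force'],s['moment'],s['grip_width'],s['gripper_force'])
print(R.inv().apply([0,0,1]))
E
```

```text
[ 0.02043324 -0.01127597  0.1387532 ] [-0.10909995 -0.03525335  0.03975342] [-1.89936233  1.19700637  5.71825065] [ 0.30365058  0.28258647 -0.01070682] 0.03961827476074597 60.82337737083435
[ 6.15947073e-04 -1.90393853e-03 -9.99997998e-01]
```

Request:
arm_command:
  targets:
    - [0,0,-0.01,0,0,0,1]
    - [0,0,-0.02,0,0,0,1]
    - [0,0,-0.03,0,0,0,1]
    - [0,0,-0.04,0,0,0,1]
    - [0,0,-0.04,0,0,0,1]
    - [0,0,-0.04,0,0,0,1]
    - [0,0,-0.04,0,0,0,1]
    - [0,0,-0.04,0,0,0,1]

```text
time_s: 21.37
tcp_pos: [0.5582, 0.0498, 0.1701]
orientation: [0.992, 0.128, -0.0, -0.001]
force: [0.4, 0.1, -5.6]
grip_width: 0.039
gripper_force: 60.8
```

```bash
python3 - <<'E'
from h import *
s=env.state();print(s['tcp_pos'],s['force'],s['moment'],s['grip_width'],s['gripper_force'])
E
```

```text
[0.55823366 0.04979225 0.1700819 ] [ 0.41517595  0.05584886 -5.56923342] [-0.0099897  -0.00749299  0.01253842] 0.038959042569962465 60.80936908721924
```

The force reads the book's weight (about 5.6 N), so it is lifting freely.

Request:
arm_command:
  targets:
    - [0,0,-0.05,0,0,0,1]
    - [0,0,-0.06,0,0,0,1]
    - [0,0,-0.07,0,0,0,1]
    - [0,0,-0.07,0,0,0,1]
    - [0,0,-0.07,0,0,0,1]
    - [0,0,-0.07,0,0,0,1]
    - [0,0,-0.07,0,0,0,1]
    - [0,0,-0.07,0,0,0,1]

```text
time_s: 22.03
tcp_pos: [0.5582, 0.0497, 0.234]
orientation: [0.992, 0.128, -0.0, -0.001]
force: [-0.3, 0.2, -5.3]
grip_width: 0.0396
gripper_force: 60.8
```

Request:
arm_command:
  targets:
    - [0,0,-0.07,0,0,0,1]
    - [0,0,-0.07,0,0,0,1]
    - [0,0,-0.07,0,0,0,1]
    - [0,0,-0.06,0,0,0,1]
    - [0,0,-0.05,0,0,0,1]
    - [0,0,-0.03,0,0,0,1]
    - [0,0,-0.02,0,0,0,1]
    - [0,0,-0.007,0,0,0,1]

```text
time_s: 22.7
tcp_pos: [0.5583, 0.0497, 0.2785]
orientation: [0.992, 0.128, -0.0, -0.001]
force: [-0.6, -0.4, -4.9]
grip_width: 0.0391
gripper_force: 60.8
```

Request:
arm_command:
  targets:
    - [0,0,0,0,0,0,1]
    - [0,0,0,0,0,0,1]
    - [0,0,0,0,0,0,1]
    - [0,0,0,0,0,0,1]
    - [0,0,0,0,0,0,1]
    - [0,0,0,0,0,0,1]
    - [0,0,0,0,0,0,1]
    - [0,0,0,0,0,0,1]

```text
time_s: 23.37
tcp_pos: [0.5582, 0.0497, 0.2783]
orientation: [0.992, 0.128, -0.0, -0.001]
force: [-0.1, 0.3, -4.2]
grip_width: 0.0393
gripper_force: 60.8
```

```bash
python3 - <<'E'
from h import *
s=env.state();print(s['tcp_pos'],s['orientation'],s['force'],s['grip_width'],s['gripper_force'],np.abs(s['dq']).max())
angle('top',-7)
p,d=eyes.read_camera('scene');cv2.imwrite('pics/s7.png',cv2.resize(p[90:290,160:400],None,fx=3.3,fy=3,interpolation=cv2.INTER_CUBIC))
E
```

```text
[0.55824798 0.04965071 0.2782595 ] [ 9.91761933e-01  1.28090993e-01 -2.40571441e-04 -9.52791497e-04] [-0.09962574  0.27652203 -4.23430216] 0.03934262224274722 60.81260919570923 0.0021682215087385492
top 171 a [-10.00612155] 0.0014236288742881607
```

View pics/s7.png

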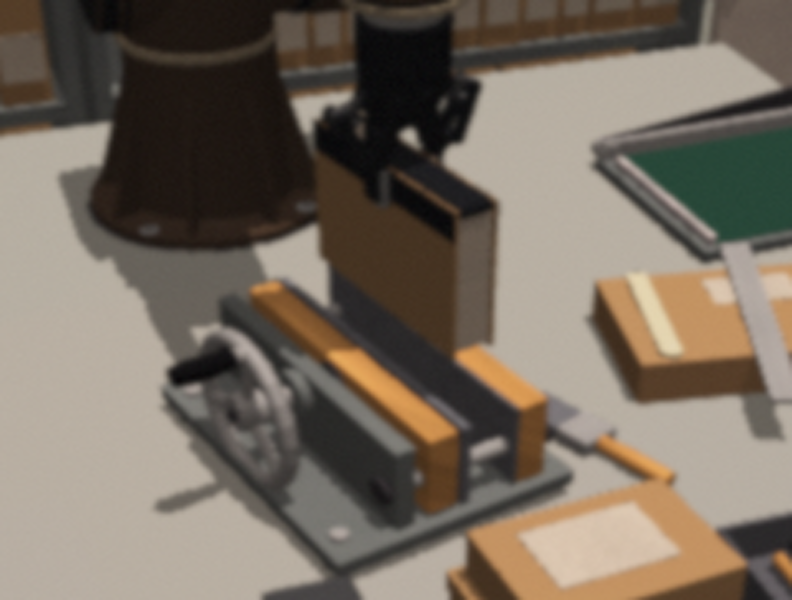

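The register hangs clear over the press and the wheel handle is back near the top. I'll check that it is level, then hand in.

```bash
python3 - <<'E'
from h import *
p,d=eyes.read_camera('scene');W=(cloud('scene',d)-O)@M.T
m=(abs(W[...,0]-.02)<.017)&(abs(W[...,1]+.011)<.1)&(abs(W[...,1]+.011)>.05)&(W[...,2]>.305)&(W[...,2]<.335)
q=W[m];c=np.polyfit(q[:,1],q[:,2],1);print(len(q),'tilt deg',np.degrees(np.arctan(c[0])),'spine z',c[1])
if len(q)>60 and abs(np.degrees(np.arctan(c[0])))<2 and abs(c[1]-.322)<.005: print(env.job_done())
E
```

```text
168 tilt deg 1.667930068510312 spine z 0.32291871120503646
the job is handed in; nothing more can be done
None
```

I turned the wheel one full turn anticlockwise, with its handle back within about 1° of where it began. Then I lifted the register straight up and handed the job in at about 23 s, still gripping it still, with its lower edge about 5 cm above the cheeks and its spine within about 2° of level by the camera.

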